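Fit the sample cup to the bench mill

ROBOT

A 6-joint arm with a two-finger parallel gripper is mounted at the origin on the work surface. World frame = base frame: x ahead of the robot, y to its left, z up, the work surface at z = 0. Lengths are in m, angles in rad, forces in N, time in s.
With the tool pointing down it reaches from about 0.275 to 0.825 m from the base axis. Payload 5.2 kg.
Tool frame: the origin (TCP) lies midway between the tips of the shut fingers; the grasp point (between the pads) lies 19 mm behind it; x points along the fingers, y is the direction in which the jaws open and shut, and the axes are right-handed (so a half turn about x gives the same grasp; the last joint's range is limited). The gripper opens to 93 mm and grips with 3 to 60 N. Pads are 15 mm wide; open, the fingers measure 128 mm over their backs; the gripper's body (75 mm by 188 mm) begins 65 mm behind the grasp point.
Start: joints at [-1.412, 0.259, 1.535, -0, 1.348, -0.203], TCP at [0.195, -0.514, 0.219] pointing down, gripper open.
Joint ranges: [-3.14, 3.14], [-0.91, 2.08], [0.19, 2.58], [-1.22, 4.36], [0.22, 2.71], [-3.12, 3.12]. Speed limits (rad/s): [2.57, 2.57, 3.14, 3.14, 3.14, 3.14].

INTERFACE

Orientations are given as a rotation vector (axis times angle).
In Python, from rig import observe, camera, camera_info, hand_in gives the robot as it stands.
- The arm moves only by the tool apply_moves, never from a script. Its argument "moves" is a list of rows, each an object of numbers: "tx", "ty", "tz": the shift along the tool's x, y, z in cm; "rx", "ry", "rz": the turn, a rotation vector about the tool's x, y, z in units of 5 degrees (1.0 is 5 degrees). In form: [{"tx": .., "ty": .., "tz": .., "rx": .., "ry": .., "rz": ..}, ...]. A call has 1 to 20 rows; each row shifts and turns the pose as measured when the row begins, along the tool's axes as they then stand; what a row does not reach is not made up. A row lasts 1/12 s, in which the tool goes at most 41.7 mm and 7.16 degrees, less where a joint would pass 70% of its speed; a pose out of reach is approached as far as the arm can. A call with a gripper value outside its range is refused whole. "gripper" is the gripper's target within -1 to 1 (fully open at 1, half-way at 0, shut at -1), set as the call begins (left out, the last holds). The fingers move at their own pace and stop on an object; "squeeze" is the grip in N (left out, the last holds). Time passes only in rows, so rows that do not move let the fingers close. It gives the time, the measured TCP pose, the force and the opening at its end, in the units of the state.
- observe(): the state, without advancing time (a new reading comes with each control period).
- camera(name): name is "side" or "top" or "wrist"; returns the picture (400x640x3 uint8, blue, green, red); there is no depth.
- camera_info(name): a dict with "intrinsics" (3x3 intrinsics, pixels), "position" and "orientation" of the camera in the world; the wrist camera has in their place "mount" (4x4, takes a point from camera to tool coordinates, whose origin is the TCP and whose axes are the tool frame's). Camera axes: x right, y down, z forward; pixel columns grow to the right and rows downward; lengths in m; the calibration is good to about 2 mm. The wrist camera is an equidistant fisheye: a pixel r from the principal point sees the ray r / f radians off the axis. A picture is of the moment at which its call begins: read the wrist's pose just before it. camera_info takes no time and is no camera call.
- hand_in(): hands the job in, once; it reports no verdict.
The state is a dict: "t": time; "joint_pos": joint angles; "qvel": joint speeds; "joint_efforts": joint torques, N m; "ee_pos": TCP position; "eef_rot": TCP orientation; "force": force on the tool from outside, world axes, zero at the start; "wrist_torque": the same for the moment, N m; "gripper_width": finger opening in m.
Only numpy, scipy, OpenCV 4.12 (cv2) and the standard library are available. Lean on these libraries where they do the work, as an engineer would, in place of code of your own. Each camera call takes 0.05 s, during which the arm holds its last target. There are 200 camera calls.

TASK

Fit the slimmer of the two lidded steel cups to the mill: stand it upright in the round socket on top and work it down through the snug jaws, pressing and twisting, until the drive underneath catches and the cup stands fully home on the socket's floor. Do not ram it, leave it standing there, and leave the other things on the bench where they are.

Things in the scene. Friction and masses are not known exactly. Their poses are not given: they have to be found in the camera images.
- cup_center (a point): The slim cup: a closed steel cylinder with a firm grey snap lid of the same width, 50 mm in diameter, 92 mm high, 0.27 to 0.4 kg, upright on the bench. Point on its axis, half-way up (46 mm over its foot); z up. Grip wall or lid firmly (40 N or more: it turns hard in the jaws). In its hollow underside are six driven dogs, 60 degrees apart, unseen from above.
- socket_mouth (a point): Centre of the socket's mouth: top face of the round aluminium collar (84 mm outside, 56 mm bore, 30 mm deep) on the mill, 135 mm above the bench. z up; x from the mill's front panel to its back. Cup fully home: its centre point is 16 mm above this point. Three sprung rubber jaws with long lead-ins close the bore to 45.6 mm; they touch the cup when its foot is about 5 mm below the rim.
- socket_floor (a point): Centre of the socket's floor, 30 mm below the mouth, where the foot must rest. Here stands the steel drive: six upright dogs, 60 degrees apart, at any angle, turning only stiffly. If the cup's dogs land on the drive's, the cup stops 5 mm short of home; turned on under pressure (up to a sixth of a turn, either way) it drops between them and goes on to the floor.
- mill: The white mill, fixed to the bench: housing 230 x 156 mm, 105 mm high, control panel in front, socket on top 30 mm behind the centre. Origin under the housing's centre; x to the back, z up. Its jaws centre the cup and hold it by friction: pushed straight it needs 30 to 50 N, turned either way while pressed it sinks under 12 to 22 N.
- big_cup: A wider spare cup of the same make, 66 mm in diameter and 92 mm high, which does not fit this mill; leave it. Origin at the centre of its underside.
- bottle: Glass media bottle with a blue cap, 70 mm in diameter, 138 mm high, standing on the bench. Origin at the centre of its underside.
- tip_rack: White box with a black tray of clear pipette tips, 122 x 86 x 66 mm, on the bench. Origin at the centre of its underside.
- tube_float: Blue round tube float, a disc 92 mm in diameter and 16 mm thick with dark holes, lying on the bench. Origin at the centre of its underside.

How it is judged:
At the end, for the whole second after the job is handed in: The slim cup stands upright in the mill's socket (axis within 4 mm, tilt under 3.5 degrees), its foot on the socket's floor to within 2 mm (z of cup_center in the frame of socket_mouth between 0.013 and 0.018 m and horizontal distance between cup_center and socket_mouth below 0.004 m and angle between cup_center's own z axis and vertical below 0.06 rad); the robot touches nothing.
It fails at once if the cup is rammed: the forces between the cup and the mill, of which the jaws' own squeeze makes some 65 to 85 N, pass 140 N (contact force between cup and mill above 140 N).
It fails at once if another thing on the bench is shifted by more than 20 mm (distance of any of big_cup, bottle, tip_rack, tube_float from where it was at the start of the episode above 0.02 m).
It also fails if it takes over 64 s, if anything falls off the work surface, if the arm or the gripper's body presses on something with over 40 N, if the wrist force passes 120 N, or if a joint passes its speed limit or range.

## Working session

There is one attempt and no reset: what is moved stays moved. The work goes in short steps, Python scripts to look and compute and a tool call to move; the robot and the scene stay as the last step left them, time stands still between calls to the robot, and variables do not carry over. Pictures are saved under pics/ and viewed, about 8 in all and at most 12, crops included, and the job is handed in when it is done.

Besides the shell and the picture viewer there is one more tool, called after "Emit:" by a JSON object that holds its "fn" and its "kwargs", one argument or row to a line. apply_moves: Moves the arm, as the interface text tells. Its arguments: {"type":"object","properties":{"moves":{"type":"array"},"gripper":{"type":"number"},"squeeze":{"type":"number"}},"required":["moves"]}

```bash
mkdir -p pics
python3 - <<'E'
from rig import *
import cv2,numpy as np
s=observe();print({k:np.round(v,3).tolist() for k,v in s.items()})
for n in("side","top","wrist"):
    i=camera_info(n);print(n,i)
    cv2.imwrite(f"pics/{n}0.png",camera(n))
a=cv2.imread("pics/top0.png");b=cv2.imread("pics/side0.png")
E
```

```text
{'t': 0.0, 'joint_pos': [-1.412, 0.259, 1.536, -0.0, 1.348, -0.203], 'qvel': [-0.0, -0.0, -0.001, 0.001, 0.001, -0.0], 'joint_efforts': [0.002, -43.73, -28.399, 0.072, 0.042, -0.0], 'ee_pos': [0.195, -0.514, 0.218], 'eef_rot': [2.025, 0.372, -2.025], 'force': [0.103, 0.159, -0.105], 'wrist_torque': [-0.062, 0.028, -0.047], 'gripper_width': 0.093}
side {'intrinsics': array([[485.70376079,   0.        , 316.51950647],
       [  0.        , 485.70376079, 190.0956418 ],
       [  0.        ,   0.        ,   1.        ]]), 'position': array([-0.09469001,  0.65470958,  1.25374965]), 'orientation': array([-1.08068078,  2.49375108, -0.9357137 ])}
top {'intrinsics': array([[461.30341224,   0.        , 309.48276698],
       [  0.        , 461.30341224, 204.45453566],
       [  0.        ,   0.        ,   1.        ]]), 'position': array([ 0.43789814, -0.04913622,  1.66609958]), 'orientation': array([-2.14411028,  2.18561775, -0.09472684])}
wrist {'intrinsics': array([[309.70691629,   0.        , 321.13879737],
       [  0.        , 309.70691629, 200.81307718],
       [  0.        ,   0.        ,   1.        ]]), 'mount': array([[-2.53780528e-05, -2.71049411e-01,  9.62565435e-01,
        -1.66793776e-01],
       [ 9.99999663e-01, -7.96547811e-04, -1.97935396e-04,
        -3.06675162e-04],
       [ 8.20379663e-04,  9.62565105e-01,  2.71049340e-01,
        -7.45617827e-02],
       [ 0.00000000e+00,  0.00000000e+00,  0.00000000e+00,
         1.00000000e+00]])}
```

View pics/top0.png

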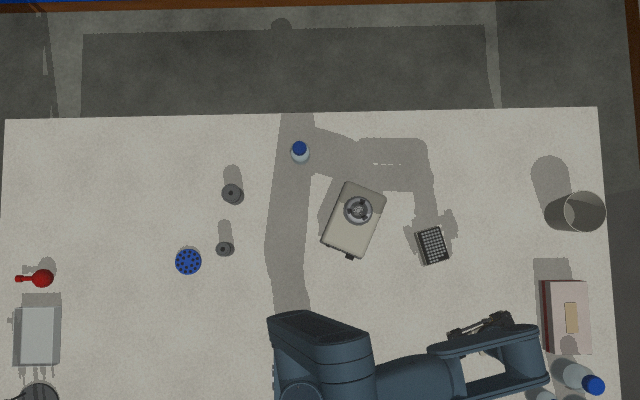

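View pics/side0.png

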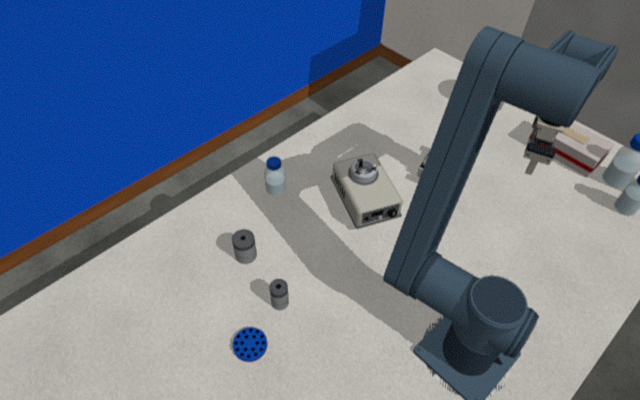

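The top view shows the slim cup at about (225,249), the big cup at (232,194), the mill socket at (358,210) and the float at (188,261). In the side view the slim cup is at (279,293) and the socket at (363,170).

```bash
cat > h.py <<'E'
import numpy as np,cv2
from scipy.spatial.transform import Rotation as R
from rig import *
def ray(n,u,v,ee=None,rot=None):
    i=camera_info(n);K=i["intrinsics"]
    x=(u-K[0,2])/K[0,0];y=(v-K[1,2])/K[1,1]
    if n!="wrist": return i["position"],R.from_rotvec(i["orientation"]).apply([x,y,1])
    r=np.hypot(x,y);s=np.sin(r)/max(r,1e-9)
    M=i["mount"];T=R.from_rotvec(rot)
    return ee+T.apply(M[:3,3]),T.apply(M[:3,:3]@[x*s,y*s,np.cos(r)])
def onz(n,u,v,z,**k):
    p,d=ray(n,u,v,**k);return p+d*(z-p[2])/d[2]
def proj(n,P):
    i=camera_info(n);q=R.from_rotvec(i["orientation"]).inv().apply(np.array(P)-i["position"])
    q=i["intrinsics"]@q;return q[:2]/q[2]
E
python3 - <<'E'
from h import *
for n,p,z in(("top",(225,249),.08),("side",(279,285),.092),("top",(232,194),.08),("top",(358,209),.135),("side",(363,168),.135),("top",(188,261),.016)):
    print(n,p,onz(n,*p,z).round(4))
a=cv2.imread("pics/top0.png");b=cv2.imread("pics/side0.png")
f=lambda im,x,y,w,h:cv2.resize(im[y:y+h,x:x+w],(w*5,h*5),interpolation=cv2.INTER_CUBIC)
o=np.vstack([np.hstack([f(a,205,228,40,40),f(a,310,170,100,40*1)[:,:500]]),np.hstack([f(b,260,270,40,45),f(b,325,145,100,45)])])
o=np.vstack([np.hstack([f(a,200,180,50,90)[:, :],f(a,315,175,75,90)]) ])
o2=np.hstack([f(b,260,270,40,90)[:225],f(b,325,145,85,90)[:225]])
o2=cv2.copyMakeBorder(o2,0,0,0,0,cv2.BORDER_CONSTANT)
w=max(o.shape[1],o2.shape[1]);pad=lambda m:cv2.copyMakeBorder(m,0,0,0,w-m.shape[1],cv2.BORDER_CONSTANT)
o=np.vstack([pad(o),pad(o2)])
o=o[:, :]
print(o.shape);cv2.imwrite("pics/z.png",cv2.resize(o,None,fx=.85,fy=.85))
E
```

```text
top (225, 249) [0.4481 0.2607 0.08  ]
side (279, 285) [0.4489 0.2623 0.092 ]
top (232, 194) [0.6377 0.2362 0.08  ]
top (358, 209) [ 0.572  -0.1937  0.135 ]
side (363, 168) [ 0.5669 -0.1911  0.135 ]
top (188, 261) [0.4084 0.4053 0.016 ]
(675, 625, 3)
```

View pics/z.png

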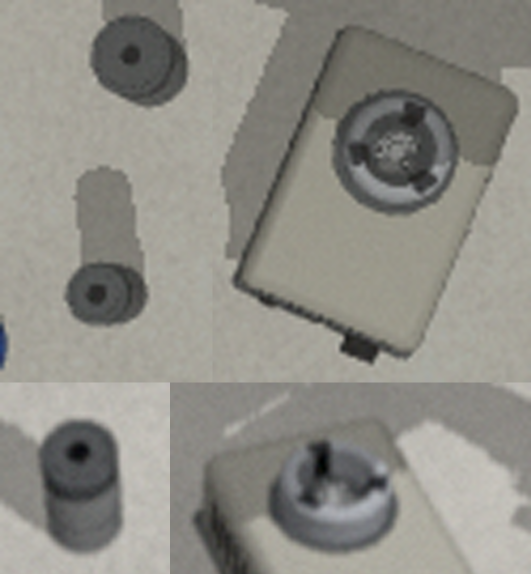

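Run:
```python
from h import *
s=observe();T=R.from_rotvec(s["eef_rot"]).as_matrix();print(T.round(3))
for n,p,z in(("top",(222.8,249.2),.092),("side",(278.4,286.5),.092),("top",(358.2,210.5),.135),("side",(363.4,168),.135)):
    q=onz(n,*p,z);print(n,q.round(4),np.hypot(*q[:2]),np.degrees(np.arctan2(q[1],q[0])))
p=s["ee_pos"];print(np.hypot(*p[:2]),np.degrees(np.arctan2(p[1],p[0])))
er=np.r_[p[:2],0]/np.hypot(*p[:2]);print("radial, tangential in tool",T.T@er,T.T@[-er[1],er[0],0])
```

```text
[[-0.     0.354 -0.935]
 [ 0.001 -0.935 -0.354]
 [-1.    -0.001 -0.   ]]
top [0.4475 0.2658 0.092 ] 0.5204707947059786 30.713079360723263
side [0.4466 0.2664 0.092 ] 0.519990123931424 30.820620100464588
top [ 0.567  -0.1943  0.135 ] 0.599344423260923 -18.911986914530075
side [ 0.566 -0.192  0.135] 0.59768403963372 -18.741960667649195
0.5495866848660214 -69.2591731119453
radial, tangential in tool [-1.37148126e-03  9.99999041e-01 -1.90314674e-04] [ 2.92070392e-04 -1.89914275e-04 -9.99999939e-01]
```

Emit:
{"fn": "apply_moves", "kwargs": {
  "moves": [
    {"ty":-0.15,"tz":-4.0,"rx":-0.84},
    {"ty":-0.15,"tz":-4.0,"rx":-0.84},
    {"ty":-0.15,"tz":-4.0,"rx":-0.84},
    {"ty":-0.15,"tz":-4.0,"rx":-0.84},
    {"ty":-0.15,"tz":-4.0,"rx":-0.84},
    {"ty":-0.15,"tz":-4.0,"rx":-0.84},
    {"ty":-0.15,"tz":-4.0,"rx":-0.84},
    {"ty":-0.15,"tz":-4.0,"rx":-0.84},
    {"ty":-0.15,"tz":-4.0,"rx":-0.84},
    {"tx":0}
  ],
  "gripper": 1
}}

```text
invalid input
```

Run:
```python
from h import *
import pickle
s=observe();pickle.dump(s,open("w1.pkl","wb"));cv2.imwrite("pics/w1.png",camera("wrist"))
print(s["t"],s["joint_pos"],s["ee_pos"],s["eef_rot"],np.abs(s["qvel"]).max())
```

```text
0.15 [-1.41180449e+00  2.59171820e-01  1.53580624e+00  9.80753434e-06
  1.34801679e+00 -2.02815940e-01] [ 0.19463135 -0.51396903  0.21802094] [ 2.02478843  0.37177358 -2.02470552] 0.0038114158798258236
```

View pics/w1.png

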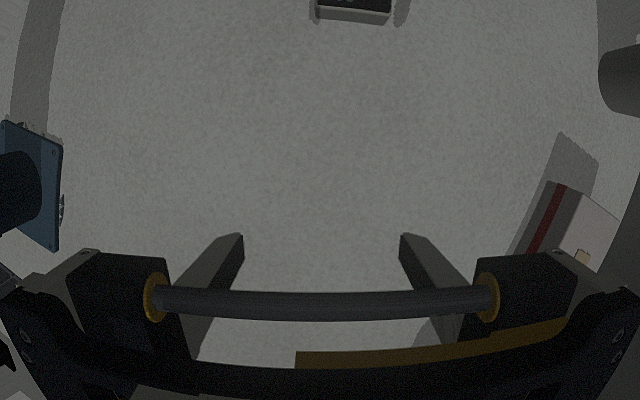

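The moves were refused, so the arm has not moved. The wrist view shows the fingertips at (240,240) and (405,240) with the tip rack at the top edge. I'll resend the rows with all six keys.

Emit:
{"fn": "apply_moves", "kwargs": {
  "moves": [
    {"tx":0,"ty":-0.15,"tz":-4.0,"rx":-0.84,"ry":0,"rz":0},
    {"tx":0,"ty":-0.15,"tz":-4.0,"rx":-0.84,"ry":0,"rz":0},
    {"tx":0,"ty":-0.15,"tz":-4.0,"rx":-0.84,"ry":0,"rz":0},
    {"tx":0,"ty":-0.15,"tz":-4.0,"rx":-0.84,"ry":0,"rz":0},
    {"tx":0,"ty":-0.15,"tz":-4.0,"rx":-0.84,"ry":0,"rz":0},
    {"tx":0,"ty":-0.15,"tz":-4.0,"rx":-0.84,"ry":0,"rz":0},
    {"tx":0,"ty":-0.15,"tz":-4.0,"rx":-0.84,"ry":0,"rz":0},
    {"tx":0,"ty":-0.15,"tz":-4.0,"rx":-0.84,"ry":0,"rz":0},
    {"tx":0,"ty":-0.15,"tz":-4.0,"rx":-0.84,"ry":0,"rz":0},
    {"tx":0,"ty":0,"tz":0,"rx":0,"ry":0,"rz":0}
  ],
  "gripper": 1
}}

```text
t: 1.03
ee_pos: [0.4732, -0.28, 0.2144]
eef_rot: [1.588, 0.916, -1.587]
force: [-1.2, 0.2, -0.7]
gripper_width: 0.0928
```

Run:
```python
from h import *
import pickle
s=observe();pickle.dump(s,open("w1.pkl","wb"));cv2.imwrite("pics/w2.png",camera("wrist"))
print(s["t"],s["joint_pos"],s["ee_pos"],s["eef_rot"],np.abs(s["qvel"]).max())
```

```text
1.0333 [-7.38053644e-01  2.63441753e-01  1.53914610e+00  1.40687017e-03
  1.34279546e+00 -2.10731792e-01] [ 0.47322474 -0.27995661  0.21438046] [ 1.58751803  0.91589081 -1.58725414] 0.06496538844553115
```

View pics/w2.png

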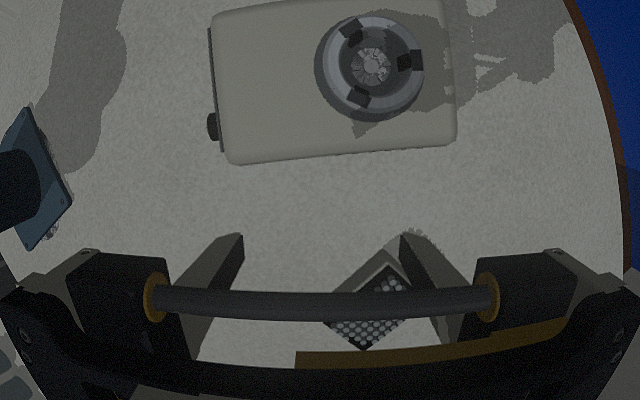

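The wrist view shows the collar's top rim centred near (374,62), spanning columns 325 to 424. All three jaws and the drive are visible.

Run:
```python
from h import *
import pickle
s=pickle.load(open("w1.pkl","rb"));k=dict(ee=s["ee_pos"],rot=s["eef_rot"])
P=[onz("wrist",u,v,.135,**k) for u,v in((325,63),(424,61),(372,13),(374,110))]
for p in P:print(p.round(4))
print((P[0]+P[1])/2,(P[2]+P[3])/2,np.linalg.norm(P[0]-P[1]),np.linalg.norm(P[2]-P[3]))
```

```text
[ 0.5342 -0.1795  0.135 ]
[ 0.6064 -0.2149  0.135 ]
[ 0.5888 -0.1605  0.135 ]
[ 0.549  -0.2311  0.135 ]
[ 0.57032582 -0.19722502  0.135     ] [ 0.56890632 -0.1958341   0.135     ] 0.08044176700206974 0.08103377864282904
```

Emit:
{"fn": "apply_moves", "kwargs": {
  "moves": [
    {"tx":0,"ty":-0.38,"tz":-3.8,"rx":-0.81,"ry":0,"rz":0},
    {"tx":0,"ty":-0.38,"tz":-3.8,"rx":-0.81,"ry":0,"rz":0},
    {"tx":0,"ty":-0.38,"tz":-3.8,"rx":-0.81,"ry":0,"rz":0},
    {"tx":0,"ty":-0.38,"tz":-3.8,"rx":-0.81,"ry":0,"rz":0},
    {"tx":0,"ty":-0.38,"tz":-3.8,"rx":-0.81,"ry":0,"rz":0},
    {"tx":0,"ty":-0.38,"tz":-3.8,"rx":-0.81,"ry":0,"rz":0},
    {"tx":0,"ty":-0.38,"tz":-3.8,"rx":-0.81,"ry":0,"rz":0},
    {"tx":0,"ty":-0.38,"tz":-3.8,"rx":-0.81,"ry":0,"rz":0},
    {"tx":0,"ty":-0.38,"tz":-3.8,"rx":-0.81,"ry":0,"rz":0},
    {"tx":0,"ty":-0.38,"tz":-3.8,"rx":-0.81,"ry":0,"rz":0},
    {"tx":0,"ty":-0.38,"tz":-3.8,"rx":-0.81,"ry":0,"rz":0},
    {"tx":0,"ty":-0.38,"tz":-3.8,"rx":-0.81,"ry":0,"rz":0},
    {"tx":0,"ty":-0.38,"tz":-3.8,"rx":-0.81,"ry":0,"rz":0},
    {"tx":0,"ty":0,"tz":0,"rx":0,"ry":0,"rz":0}
  ],
  "gripper": 1
}}

```text
t: 2.25
ee_pos: [0.4738, 0.1956, 0.2093]
eef_rot: [0.904, 1.372, -0.918]
force: [0.1, 0.0, -0.3]
gripper_width: 0.0933
```

Run:
```python
from h import *
import pickle
s=observe();pickle.dump(s,open("w2.pkl","wb"));cv2.imwrite("pics/w3.png",camera("wrist"))
print(s["t"],s["joint_pos"],s["ee_pos"],s["eef_rot"],np.abs(s["qvel"]).max())
```

```text
2.25 [ 0.1779237   0.20271376  1.63150396 -0.00612218  1.31327303 -0.21886644] [0.47382685 0.19557655 0.20929179] [ 0.90408535  1.37188097 -0.91783865] 0.06849563172925487
```

View pics/w3.png

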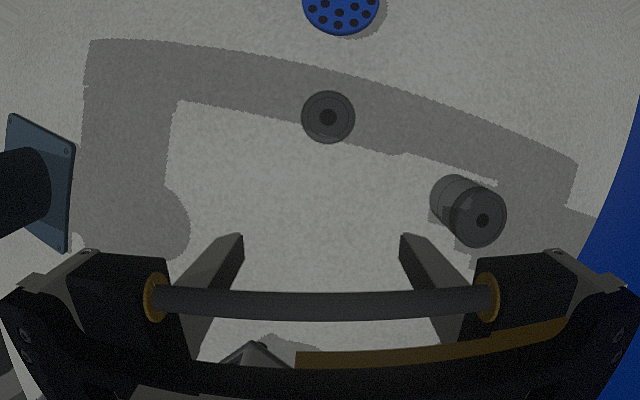

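The slim cup's lid is centred at (328,117), the big cup at about (480,215).

```bash
cat >> h.py <<'E'
def plan(target,yaw_y=None,s=None):
    "shift (cm) and turn (5deg units) in tool axes to bring TCP to target, tool x straight down, tool y along yaw_y"
    s=s or observe();T=R.from_rotvec(s["eef_rot"])
    M=T.as_matrix();y=M[:,1] if yaw_y is None else np.r_[np.cos(yaw_y),np.sin(yaw_y),0.]
    y=np.r_[y[:2],0];y/=np.linalg.norm(y);x=np.array([0,0,-1.])
    G=R.from_matrix(np.c_[x,y,np.cross(x,y)])
    d=np.array(target)-s["ee_pos"]
    print("t",s["t"],"pos",s["ee_pos"].round(4),"F",np.round(s["force"],1),"w",np.round(s["gripper_width"],4),"yaw",np.degrees(np.arctan2(M[1,1],M[0,1])).round(1),"tilt",np.degrees(np.arccos(-M[2,0])).round(2))
    print("shift cm",(T.inv().apply(d)*100).round(2),"| in goal axes",(G.inv().apply(d)*100).round(2),"| turn",(np.degrees((T.inv()*G).as_rotvec())/5).round(2),"j6",s["joint_pos"][5].round(2))
E
python3 - <<'E'
from h import *
import pickle
s=pickle.load(open("w2.pkl","rb"));k=dict(ee=s["ee_pos"],rot=s["eef_rot"])
c=onz("wrist",328,117,.092,**k);print(c,onz("wrist",301,117,.092,**k),onz("wrist",355,117,.092,**k))
plan([c[0],c[1],.125])
E
```

```text
[0.44946472 0.26556476 0.092     ] [0.42686551 0.25617654 0.092     ] [0.47196909 0.27533052 0.092     ]
t 2.3 pos [0.4754 0.1932 0.2093] F [ 0.1  0.1 -0. ] w 0.0931 yaw 22.7 tilt 0.55
shift cm [ 8.38  0.46 -7.74] | in goal axes [ 8.43  0.4  -7.68] | turn [0.   0.08 0.08] j6 -0.22
```

Emit:
{"fn": "apply_moves", "kwargs": {
  "moves": [
    {"tx":1.0,"ty":0.1,"tz":-2.5,"rx":0,"ry":0.08,"rz":0.08},
    {"tx":2.4,"ty":0.1,"tz":-2.6,"rx":0,"ry":0,"rz":0},
    {"tx":2.4,"ty":0.1,"tz":-2.6,"rx":0,"ry":0,"rz":0},
    {"tx":2.4,"ty":0.1,"tz":0,"rx":0,"ry":0,"rz":0},
    {"tx":0,"ty":0,"tz":0,"rx":0,"ry":0,"rz":0},
    {"tx":0,"ty":0,"tz":0,"rx":0,"ry":0,"rz":0}
  ],
  "gripper": 1
}}

```text
t: 2.8
ee_pos: [0.457, 0.259, 0.1263]
eef_rot: [0.926, 1.355, -0.923]
force: [0.2, -0.1, 1.4]
gripper_width: 0.0928
```

Run:
```python
from h import *
plan([.4485,.2658,.053])
```

```text
t 2.8 pos [0.457  0.259  0.1263] F [ 0.2 -0.1  1.4] w 0.0928 yaw 21.7 tilt 0.56
shift cm [ 7.32 -0.6  -0.99] | in goal axes [ 7.33 -0.54 -0.95] | turn [-0.    0.08 -0.08] j6 -0.07
```

Emit:
{"fn": "apply_moves", "kwargs": {
  "moves": [
    {"tx":0,"ty":-0.55,"tz":-1.0,"rx":0,"ry":0.08,"rz":-0.08},
    {"tx":2.4,"ty":0,"tz":0,"rx":0,"ry":0,"rz":0},
    {"tx":2.4,"ty":0,"tz":0,"rx":0,"ry":0,"rz":0},
    {"tx":2.4,"ty":0,"tz":0,"rx":0,"ry":0,"rz":0},
    {"tx":0,"ty":0,"tz":0,"rx":0,"ry":0,"rz":0}
  ],
  "gripper": 1
}}

```text
t: 3.22
ee_pos: [0.4559, 0.2635, 0.0604]
eef_rot: [0.942, 1.354, -0.926]
force: [-1.0, 0.0, -0.3]
gripper_width: 0.0926
```

Run:
```python
from h import *
plan([.4485,.2658,.053])
cv2.imwrite("pics/w4.png",camera("wrist"))
```

```text
t 3.2167 pos [0.4559 0.2635 0.0604] F [-1.   0.  -0.3] w 0.0926 yaw 21.0 tilt 0.7
shift cm [ 0.73 -0.62 -0.48] | in goal axes [ 0.74 -0.61 -0.48] | turn [-0.    0.   -0.14] j6 -0.06
```

View pics/w4.png

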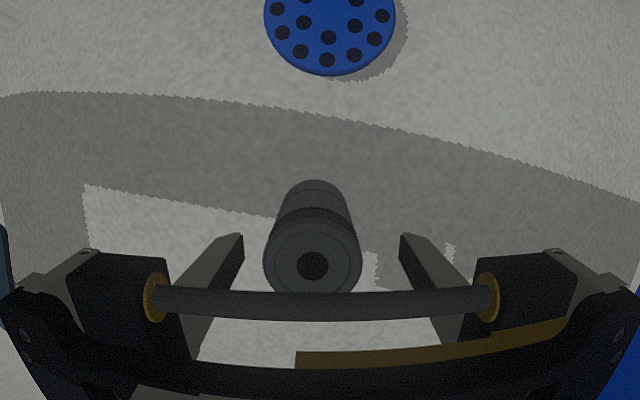

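The cup sits between the fingers with its lid centre at about (312,263), about 8 px left of mid-gripper.

Run:
```python
from h import *
s=observe()
k=dict(ee=np.array([.4559,.2635,.0604]),rot=np.array([.942,1.354,-.926]))
for u,v in((312,264),(263,262),(361,262)):print(onz("wrist",u,v,.092,**k))
plan([.4485,.2658,.053])
```

```text
[0.44885334 0.26655638 0.092     ]
[0.42600775 0.25871415 0.092     ]
[0.47099493 0.27588933 0.092     ]
t 3.2667 pos [0.4573 0.264  0.0625] F [0.4 0.1 1.1] w 0.0929 yaw 21.0 tilt 0.88
shift cm [ 0.94 -0.78 -0.48] | in goal axes [ 0.95 -0.76 -0.48] | turn [-0.    0.   -0.18] j6 -0.06
```

Emit:
{"fn": "apply_moves", "kwargs": {
  "moves": [
    {"tx":0.5,"ty":-0.8,"tz":-0.55,"rx":0,"ry":0,"rz":-0.18},
    {"tx":0.4,"ty":0,"tz":0,"rx":0,"ry":0,"rz":0},
    {"tx":0,"ty":0,"tz":0,"rx":0,"ry":0,"rz":0},
    {"tx":0,"ty":0,"tz":0,"rx":0,"ry":0,"rz":0}
  ],
  "gripper": 1
}}

```text
t: 3.6
ee_pos: [0.4513, 0.2669, 0.0591]
eef_rot: [0.941, 1.355, -0.932]
force: [-0.0, 0.4, 0.4]
gripper_width: 0.0932
```

Run:
```python
from h import *
plan([.4487,.2666,.053])
```

```text
t 3.6 pos [0.4513 0.2669 0.0591] F [-0.   0.4  0.4] w 0.0932 yaw 20.9 tilt 0.39
shift cm [ 0.6  -0.26 -0.06] | in goal axes [ 0.61 -0.25 -0.06] | turn [-0.    0.   -0.08] j6 -0.04
```

Emit:
{"fn": "apply_moves", "kwargs": {
  "moves": [
    {"tx":0.4,"ty":-0.25,"tz":-0.05,"rx":0,"ry":0,"rz":-0.1},
    {"tx":0.5,"ty":-0.05,"tz":0,"rx":0,"ry":0,"rz":0},
    {"tx":0,"ty":0,"tz":0,"rx":0,"ry":0,"rz":0},
    {"tx":0,"ty":0,"tz":0,"rx":0,"ry":0,"rz":0}
  ],
  "gripper": 1
}}

```text
t: 3.93
ee_pos: [0.4495, 0.267, 0.0515]
eef_rot: [0.937, 1.358, -0.936]
force: [0.0, -0.6, -0.4]
gripper_width: 0.0927
```

Run:
```python
from h import *
plan([.4487,.2666,.053])
```

```text
t 3.9333 pos [0.4495 0.267  0.0515] F [ 0.  -0.6 -0.4] w 0.0927 yaw 20.9 tilt 0.1
shift cm [-0.15 -0.09  0.01] | in goal axes [-0.15 -0.09  0.01] | turn [-0.    0.01 -0.02] j6 -0.04
```

Well centred, so I'll close with a gentle ramp of squeeze.

Emit:
{"fn": "apply_moves", "kwargs": {
  "moves": [
    {"tx":0,"ty":-0.05,"tz":0,"rx":0,"ry":0,"rz":0},
    {"tx":0,"ty":0,"tz":0,"rx":0,"ry":0,"rz":0},
    {"tx":0,"ty":0,"tz":0,"rx":0,"ry":0,"rz":0},
    {"tx":0,"ty":0,"tz":0,"rx":0,"ry":0,"rz":0},
    {"tx":0,"ty":0,"tz":0,"rx":0,"ry":0,"rz":0},
    {"tx":0,"ty":0,"tz":0,"rx":0,"ry":0,"rz":0},
    {"tx":0,"ty":0,"tz":0,"rx":0,"ry":0,"rz":0},
    {"tx":0,"ty":0,"tz":0,"rx":0,"ry":0,"rz":0}
  ],
  "gripper": -1,
  "squeeze": 15
}}

```text
t: 4.6
ee_pos: [0.449, 0.2668, 0.0514]
eef_rot: [0.937, 1.359, -0.936]
force: [0.9, 0.5, -0.7]
gripper_width: 0.0494
```

Emit:
{"fn": "apply_moves", "kwargs": {
  "moves": [
    {"tx":0,"ty":0,"tz":0,"rx":0,"ry":0,"rz":0},
    {"tx":0,"ty":0,"tz":0,"rx":0,"ry":0,"rz":0},
    {"tx":0,"ty":0,"tz":0,"rx":0,"ry":0,"rz":0},
    {"tx":0,"ty":0,"tz":0,"rx":0,"ry":0,"rz":0}
  ],
  "squeeze": 57
}}

```text
t: 4.93
ee_pos: [0.449, 0.2668, 0.0514]
eef_rot: [0.937, 1.359, -0.936]
force: [0.4, -0.1, -0.2]
gripper_width: 0.0489
```

Run:
```python
from h import *
plan([.4487,.2666,.053])
```

```text
t 4.9333 pos [0.449  0.2668 0.0514] F [ 0.4 -0.1 -0.2] w 0.0489 yaw 20.9 tilt 0.08
shift cm [-0.16 -0.04  0.01] | in goal axes [-0.16 -0.04  0.01] | turn [-0.    0.01 -0.02] j6 -0.04
```

Emit:
{"fn": "apply_moves", "kwargs": {
  "moves": [
    {"tx":-1.5,"ty":0,"tz":0,"rx":0,"ry":0,"rz":0},
    {"tx":-3.5,"ty":0,"tz":0,"rx":0,"ry":0,"rz":0},
    {"tx":-3.5,"ty":0,"tz":0,"rx":0,"ry":0,"rz":0},
    {"tx":-3.5,"ty":0,"tz":0,"rx":0,"ry":0,"rz":0},
    {"tx":-3.5,"ty":0,"tz":0,"rx":0,"ry":0,"rz":0},
    {"tx":-2.5,"ty":0,"tz":0,"rx":0,"ry":0,"rz":0},
    {"tx":-1,"ty":0,"tz":0,"rx":0,"ry":0,"rz":0},
    {"tx":0,"ty":0,"tz":0,"rx":0,"ry":0,"rz":0}
  ]
}}

```text
t: 5.6
ee_pos: [0.4434, 0.265, 0.2436]
eef_rot: [0.927, 1.37, -0.95]
force: [0.5, 0.7, -2.6]
gripper_width: 0.0489
```

Run:
```python
from h import *
plan([.568,-.195,.226],np.radians(-28.6))
```

```text
t 5.6 pos [0.4434 0.265  0.2436] F [ 0.5  0.7 -2.6] w 0.0489 yaw 20.9 tilt 0.97
shift cm [ 1.83 -4.72 47.42] | in goal axes [ 1.76 32.95 34.42] | turn [9.89 0.08 0.18] j6 -0.04
```

Run:
```python
from h import *
import pickle
from scipy.optimize import least_squares
s=pickle.load(open("w1.pkl","rb"));k=dict(ee=s["ee_pos"],rot=s["eef_rot"])
for n,f,c,w,kk in(("wrist","w2",(374,62),75,k),("top","top0",(358,210),20,{}),("side","side0",(363,168),22,{})):
    im=cv2.imread(f"pics/{f}.png",0);e=cv2.Canny(cv2.GaussianBlur(im,(0,0),.8),25,60)
    v,u=np.nonzero(e);m=np.hypot(u-c[0],v-c[1])<w
    P=np.array([onz(n,a,b,.135,**kk)[:2] for a,b in zip(u[m],v[m])])
    for r0 in(.042,.028):
        q=np.array([.5685,-.195])
        for tol in(.006,.004,.003,.002):
            d=np.abs(np.linalg.norm(P-q,axis=1)-r0)<tol
            q=least_squares(lambda q:np.linalg.norm(P[d]-q,axis=1)-r0,q,loss="soft_l1",f_scale=.001).x
        print(n,r0,q.round(4),d.sum())
```

```text
wrist 0.042 [ 0.5698 -0.1965] 304
wrist 0.028 [ 0.5712 -0.1969] 220
top 0.042 [ 0.5702 -0.1991] 44
top 0.028 [ 0.5702 -0.1952] 33
side 0.042 [ 0.5662 -0.195 ] 33
side 0.028 [ 0.568  -0.1962] 29
```

Emit:
{"fn": "apply_moves", "kwargs": {
  "moves": [
    {"tx":0,"ty":0.5,"tz":2.0,"rx":0.4,"ry":0.08,"rz":0.18},
    {"tx":0,"ty":0.5,"tz":3.4,"rx":0.71,"ry":0,"rz":0},
    {"tx":0,"ty":0.5,"tz":3.4,"rx":0.71,"ry":0,"rz":0},
    {"tx":0,"ty":0.5,"tz":3.4,"rx":0.71,"ry":0,"rz":0},
    {"tx":0,"ty":0.5,"tz":3.4,"rx":0.71,"ry":0,"rz":0},
    {"tx":0,"ty":0.5,"tz":3.4,"rx":0.71,"ry":0,"rz":0},
    {"tx":0,"ty":0.5,"tz":3.4,"rx":0.71,"ry":0,"rz":0},
    {"tx":0,"ty":0.5,"tz":3.4,"rx":0.71,"ry":0,"rz":0},
    {"tx":0,"ty":0.5,"tz":3.4,"rx":0.71,"ry":0,"rz":0},
    {"tx":0,"ty":0.5,"tz":3.4,"rx":0.71,"ry":0,"rz":0},
    {"tx":0,"ty":0.5,"tz":3.4,"rx":0.71,"ry":0,"rz":0},
    {"tx":0,"ty":0.5,"tz":3.4,"rx":0.71,"ry":0,"rz":0},
    {"tx":0,"ty":0,"tz":1,"rx":0.2,"ry":0,"rz":0},
    {"tx":0,"ty":0,"tz":0,"rx":0,"ry":0,"rz":0},
    {"tx":0,"ty":0,"tz":0,"rx":0,"ry":0,"rz":0}
  ]
}}

```text
t: 6.85
ee_pos: [0.4988, -0.1416, 0.2145]
eef_rot: [1.487, 1.03, -1.527]
force: [-0.2, 0.3, -3.6]
gripper_width: 0.049
```

Run:
```python
from h import *
plan([.569,-.195,.21])
```

```text
t 6.85 pos [ 0.4988 -0.1416  0.2145] F [-0.2  0.3 -3.6] w 0.049 yaw -23.0 tilt 2.43
shift cm [0.09 8.56 2.18] | in goal axes [0.45 8.55 2.18] | turn [-0.   -0.02  0.48] j6 -0.09
```

Emit:
{"fn": "apply_moves", "kwargs": {
  "moves": [
    {"tx":-0.3,"ty":2.5,"tz":0.8,"rx":0,"ry":0,"rz":0.5},
    {"tx":-0.3,"ty":2.5,"tz":0.8,"rx":0,"ry":0,"rz":0.1},
    {"tx":-0.3,"ty":2.5,"tz":0.6,"rx":0,"ry":0,"rz":0.1},
    {"tx":0,"ty":0.8,"tz":0,"rx":0,"ry":0,"rz":0.1},
    {"tx":0,"ty":0,"tz":0,"rx":0,"ry":0,"rz":0},
    {"tx":0,"ty":0,"tz":0,"rx":0,"ry":0,"rz":0},
    {"tx":0,"ty":0,"tz":0,"rx":0,"ry":0,"rz":0}
  ]
}}

```text
t: 7.43
ee_pos: [0.567, -0.1825, 0.217]
eef_rot: [1.499, 0.99, -1.472]
force: [-0.9, -0.1, -3.4]
gripper_width: 0.0493
```

Run:
```python
from h import *
plan([.5695,-.1963,.20])
```

```text
t 7.4333 pos [ 0.567  -0.1825  0.217 ] F [-0.9 -0.1 -3.4] w 0.0493 yaw -22.2 tilt 1.05
shift cm [1.7  0.72 1.2 ] | in goal axes [1.7  0.75 1.19] | turn [ 0.   -0.08 -0.19] j6 -0.12
```

Emit:
{"fn": "apply_moves", "kwargs": {
  "moves": [
    {"tx":0.4,"ty":0.5,"tz":0.8,"rx":0,"ry":-0.08,"rz":-0.19},
    {"tx":0.6,"ty":0.3,"tz":0.5,"rx":0,"ry":0,"rz":0},
    {"tx":0.6,"ty":0,"tz":0,"rx":0,"ry":0,"rz":0},
    {"tx":0,"ty":0,"tz":0,"rx":0,"ry":0,"rz":0},
    {"tx":0,"ty":0,"tz":0,"rx":0,"ry":0,"rz":0}
  ]
}}

```text
t: 7.85
ee_pos: [0.5677, -0.1955, 0.1986]
eef_rot: [1.484, 1.007, -1.489]
force: [-0.5, 0.1, -3.2]
gripper_width: 0.0493
```

Run:
```python
from h import *
plan([.5695,-.1963,.195])
```

```text
t 7.85 pos [ 0.5677 -0.1955  0.1986] F [-0.5  0.1 -3.2] w 0.0493 yaw -22.0 tilt 0.29
shift cm [0.36 0.2  0.  ] | in goal axes [0.36 0.2  0.  ] | turn [-0.   -0.    0.06] j6 -0.13
```

Emit:
{"fn": "apply_moves", "kwargs": {
  "moves": [
    {"tx":0.3,"ty":0.25,"tz":0,"rx":0,"ry":0,"rz":0.06},
    {"tx":0,"ty":0,"tz":0,"rx":0,"ry":0,"rz":0},
    {"tx":0,"ty":0,"tz":0,"rx":0,"ry":0,"rz":0}
  ]
}}

```text
t: 8.1
ee_pos: [0.5696, -0.1966, 0.195]
eef_rot: [1.487, 1.003, -1.486]
force: [0.3, -0.6, -3.0]
gripper_width: 0.0492
```

Run:
```python
from h import *
plan([.5695,-.1963,.195])
w=camera("wrist");a=camera("side");cv2.imwrite("pics/s5.png",a);cv2.imwrite("pics/w5.png",w)
o=np.hstack([cv2.resize(a[130:220,320:410],(400,400),interpolation=cv2.INTER_CUBIC),cv2.resize(w[150:350,220:420],(400,400))])
cv2.imwrite("pics/c5.png",o)
```

```text
t 8.1 pos [ 0.5696 -0.1966  0.195 ] F [ 0.3 -0.6 -3. ] w 0.0492 yaw -22.0 tilt 0.03
shift cm [-0.   -0.02 -0.02] | in goal axes [-0.   -0.02 -0.02] | turn [-0.   -0.01  0.  ] j6 -0.13
```

View pics/c5.png

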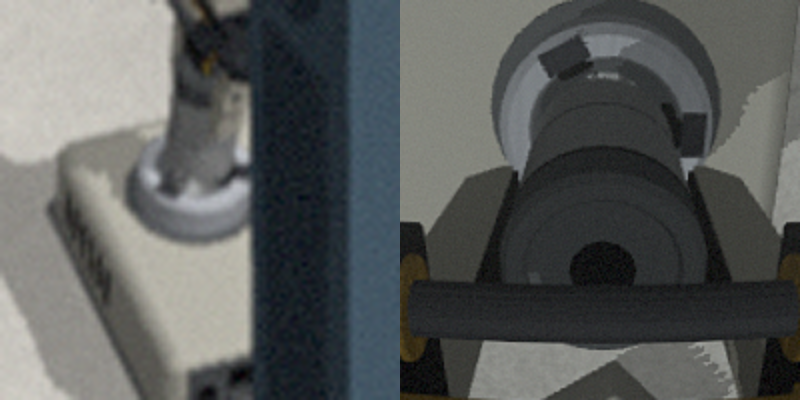

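The wrist crop shows the cup's foot (columns 530 to 680) centred on the collar (493 to 718), both about column 605. Lowering now.

Emit:
{"fn": "apply_moves", "kwargs": {
  "moves": [
    {"tx":0.5,"ty":0,"tz":0,"rx":0,"ry":0,"rz":0},
    {"tx":0.5,"ty":0,"tz":0,"rx":0,"ry":0,"rz":0},
    {"tx":0.1,"ty":0,"tz":0,"rx":0,"ry":0,"rz":0},
    {"tx":0,"ty":0,"tz":0,"rx":0,"ry":0,"rz":0},
    {"tx":0,"ty":0,"tz":0,"rx":0,"ry":0,"rz":0}
  ]
}}

```text
t: 8.62
ee_pos: [0.5698, -0.1964, 0.1834]
eef_rot: [1.487, 1.002, -1.485]
force: [-0.2, 0.5, -2.8]
gripper_width: 0.0493
```

Emit:
{"fn": "apply_moves", "kwargs": {
  "moves": [
    {"tx":0.1,"ty":0,"tz":0,"rx":0.5,"ry":0,"rz":0},
    {"tx":0.1,"ty":0,"tz":0,"rx":0.5,"ry":0,"rz":0},
    {"tx":0.1,"ty":0,"tz":0,"rx":0.5,"ry":0,"rz":0}
  ]
}}

```text
t: 8.87
ee_pos: [0.5707, -0.1965, 0.1809]
eef_rot: [1.582, 0.916, -1.577]
force: [0.2, -0.5, -3.5]
gripper_width: 0.0495
```

Run:
```python
from h import *
plan([.5695,-.1963,.1564]);print(observe()["wrist_torque"].round(2))
```

```text
t 8.8667 pos [ 0.5707 -0.1965  0.1809] F [ 0.2 -0.5 -3.5] w 0.0495 yaw -29.7 tilt 0.18
shift cm [ 2.45 -0.13  0.05] | in goal axes [ 2.45 -0.12  0.04] | turn [ 0.   -0.01 -0.03] j6 0.0
[ 0.   -0.17  0.03]
```

Emit:
{"fn": "apply_moves", "kwargs": {
  "moves": [
    {"tx":0.12,"ty":-0.05,"tz":0,"rx":0.6,"ry":0,"rz":0},
    {"tx":0.12,"ty":-0.03,"tz":0,"rx":0.6,"ry":0,"rz":0},
    {"tx":0.12,"ty":0,"tz":0,"rx":0.6,"ry":0,"rz":0}
  ]
}}

```text
t: 9.12
ee_pos: [0.5713, -0.1961, 0.1782]
eef_rot: [1.696, 0.801, -1.686]
force: [-0.3, 1.0, -1.9]
gripper_width: 0.0491
```

Emit:
{"fn": "apply_moves", "kwargs": {
  "moves": [
    {"tx":0.12,"ty":0,"tz":0,"rx":0.6,"ry":0,"rz":0},
    {"tx":0.12,"ty":0,"tz":0,"rx":0.6,"ry":0,"rz":0},
    {"tx":0.12,"ty":0,"tz":0,"rx":0.6,"ry":0,"rz":0}
  ]
}}

```text
t: 9.37
ee_pos: [0.5715, -0.1961, 0.1766]
eef_rot: [1.805, 0.677, -1.793]
force: [-2.8, -0.1, 2.9]
gripper_width: 0.0489
```

Run:
```python
from h import *
plan([.5695,-.1963,.1564]);print(observe()["wrist_torque"].round(2))
```

```text
t 9.3667 pos [ 0.5715 -0.1961  0.1766] F [-2.8 -0.1  2.9] w 0.0489 yaw -48.5 tilt 0.43
shift cm [ 2.02 -0.13  0.18] | in goal axes [ 2.02 -0.12  0.17] | turn [ 0.   -0.05 -0.07] j6 0.33
[0.21 0.42 0.21]
```

Emit:
{"fn": "apply_moves", "kwargs": {
  "moves": [
    {"tx":0.15,"ty":-0.1,"tz":0.15,"rx":0.6,"ry":-0.05,"rz":-0.07},
    {"tx":0.2,"ty":0,"tz":0,"rx":0.6,"ry":0,"rz":0},
    {"tx":0.2,"ty":0,"tz":0,"rx":0.6,"ry":0,"rz":0}
  ]
}}

```text
t: 9.62
ee_pos: [0.572, -0.1962, 0.1759]
eef_rot: [1.909, 0.544, -1.897]
force: [-2.5, 0.4, 6.3]
gripper_width: 0.0492
```

Run:
```python
from h import *
plan([.5695,-.1963,.1564]);print(observe()["wrist_torque"].round(2))
```

```text
t 9.6167 pos [ 0.572  -0.1962  0.1759] F [-2.5  0.4  6.3] w 0.0492 yaw -57.9 tilt 0.4
shift cm [ 1.95 -0.14  0.22] | in goal axes [ 1.95 -0.13  0.21] | turn [ 0.   -0.05 -0.06] j6 0.49
[0.26 0.96 0.27]
```

Emit:
{"fn": "apply_moves", "kwargs": {
  "moves": [
    {"tx":0.3,"ty":-0.12,"tz":0.2,"rx":0.6,"ry":-0.1,"rz":-0.1},
    {"tx":0.35,"ty":-0.1,"tz":0.15,"rx":0.6,"ry":0,"rz":0},
    {"tx":0.35,"ty":0,"tz":0.1,"rx":0.6,"ry":0,"rz":0}
  ]
}}

```text
t: 9.87
ee_pos: [0.5723, -0.1967, 0.1746]
eef_rot: [2.01, 0.398, -1.992]
force: [-4.0, 5.0, 12.2]
gripper_width: 0.049
```

Run:
```python
from h import *
plan([.5695,-.1963,.1564]);print(observe()["wrist_torque"].round(2))
```

```text
t 9.8667 pos [ 0.5723 -0.1967  0.1746] F [-4.   5.  12.2] w 0.049 yaw -67.2 tilt 0.6
shift cm [ 1.82 -0.16  0.26] | in goal axes [ 1.82 -0.15  0.24] | turn [ 0.   -0.09 -0.08] j6 0.66
[1.09 0.91 0.41]
```

Emit:
{"fn": "apply_moves", "kwargs": {
  "moves": [
    {"tx":0.45,"ty":-0.2,"tz":0.2,"rx":0.6,"ry":-0.15,"rz":-0.15},
    {"tx":0.45,"ty":-0.15,"tz":0.2,"rx":0.6,"ry":-0.1,"rz":-0.1},
    {"tx":0.45,"ty":-0.1,"tz":0.2,"rx":0.6,"ry":0,"rz":0},
    {"tx":0.45,"ty":-0.1,"tz":0.2,"rx":0.6,"ry":0,"rz":0}
  ]
}}

```text
t: 10.2
ee_pos: [0.5723, -0.1969, 0.1728]
eef_rot: [2.134, 0.189, -2.115]
force: [-3.1, 3.2, 15.2]
gripper_width: 0.0491
```

Run:
```python
from h import *
plan([.5695,-.1963,.1564]);print(observe()["wrist_torque"].round(2))
```

```text
t 10.2 pos [ 0.5723 -0.1969  0.1728] F [-3.1  3.2 15.2] w 0.0491 yaw -79.6 tilt 0.56
shift cm [ 1.63 -0.12  0.27] | in goal axes [ 1.64 -0.11  0.26] | turn [ 0.   -0.1  -0.06] j6 0.87
[0.62 0.61 0.47]
```

Emit:
{"fn": "apply_moves", "kwargs": {
  "moves": [
    {"tx":0.55,"ty":-0.1,"tz":0.25,"rx":0.6,"ry":-0.15,"rz":-0.1},
    {"tx":0.55,"ty":-0.1,"tz":0.25,"rx":0.6,"ry":-0.1,"rz":0},
    {"tx":0.55,"ty":-0.05,"tz":0.25,"rx":0.6,"ry":-0.1,"rz":0},
    {"tx":0.55,"ty":0,"tz":0.25,"rx":0.6,"ry":-0.1,"rz":0}
  ]
}}

```text
t: 10.53
ee_pos: [0.5726, -0.1972, 0.1707]
eef_rot: [-2.211, 0.049, 2.209]
force: [-1.7, 4.7, 19.4]
gripper_width: 0.0492
```

Run:
```python
from h import *
plan([.5695,-.1963,.1564]);print(observe()["wrist_torque"].round(2))
```

```text
t 10.5333 pos [ 0.5726 -0.1972  0.1707] F [-1.7  4.7 19.4] w 0.0492 yaw -91.9 tilt 0.63
shift cm [ 1.43 -0.1   0.32] | in goal axes [ 1.43 -0.08  0.32] | turn [ 0.   -0.02 -0.12] j6 1.1
[1.19 0.3  0.61]
```

Emit:
{"fn": "apply_moves", "kwargs": {
  "moves": [
    {"tx":0.6,"ty":-0.15,"tz":0.1,"rx":0.6,"ry":0,"rz":-0.15},
    {"tx":0.6,"ty":-0.15,"tz":0.1,"rx":0.6,"ry":0,"rz":-0.1},
    {"tx":0.6,"ty":-0.15,"tz":0.1,"rx":0.6,"ry":0,"rz":-0.1},
    {"tx":0.6,"ty":-0.1,"tz":0.1,"rx":0.6,"ry":0,"rz":0},
    {"tx":0.6,"ty":-0.1,"tz":0.1,"rx":0.6,"ry":0,"rz":0}
  ]
}}

```text
t: 10.95
ee_pos: [0.5724, -0.1974, 0.1646]
eef_rot: [-2.084, 0.313, 2.034]
force: [-8.1, 1.7, 20.5]
gripper_width: 0.0495
```

Run:
```python
from h import *
plan([.5695,-.1963,.1564]);print(observe()["wrist_torque"].round(2))
```

```text
t 10.95 pos [ 0.5724 -0.1974  0.1646] F [-8.1  1.7 20.5] w 0.0495 yaw -107.3 tilt 1.38
shift cm [ 0.81 -0.02  0.33] | in goal axes [ 0.82 -0.02  0.31] | turn [-0.   -0.27  0.03] j6 1.35
[0.44 1.71 0.43]
```

Emit:
{"fn": "apply_moves", "kwargs": {
  "moves": [
    {"tx":0.3,"ty":0,"tz":0.3,"rx":0.4,"ry":-0.3,"rz":0},
    {"tx":0.4,"ty":0,"tz":0.3,"rx":0.5,"ry":-0.3,"rz":0},
    {"tx":0.5,"ty":0,"tz":0.25,"rx":0.6,"ry":-0.2,"rz":0}
  ]
}}

```text
t: 11.2
ee_pos: [0.5729, -0.1985, 0.1633]
eef_rot: [-1.96, 0.435, 1.998]
force: [0.1, 2.3, 16.5]
gripper_width: 0.0491
```

Run:
```python
from h import *
plan([.5695,-.1963,.1564]);print(observe()["wrist_torque"].round(2))
```

```text
t 11.2 pos [ 0.5729 -0.1985  0.1633] F [ 0.1  2.3 16.5] w 0.0491 yaw -115.0 tilt 1.09
shift cm [ 0.7  -0.05  0.39] | in goal axes [ 0.69 -0.05  0.4 ] | turn [-0.    0.22 -0.01] j6 1.49
[ 0.51 -0.07  0.52]
```

Emit:
{"fn": "apply_moves", "kwargs": {
  "moves": [
    {"tx":0.5,"ty":-0.05,"tz":0.1,"rx":0.6,"ry":0.15,"rz":0},
    {"tx":0.55,"ty":-0.05,"tz":0.1,"rx":0.6,"ry":0,"rz":0},
    {"tx":0.55,"ty":-0.05,"tz":0.1,"rx":0.6,"ry":0,"rz":0},
    {"tx":0.55,"ty":-0.05,"tz":0.1,"rx":0.6,"ry":0,"rz":0}
  ]
}}

```text
t: 11.53
ee_pos: [0.5732, -0.1977, 0.1607]
eef_rot: [-1.861, 0.632, 1.84]
force: [-9.0, 2.9, 25.1]
gripper_width: 0.0491
```

Run:
```python
from h import *
plan([.5695,-.1963,.1564]);print(observe()["wrist_torque"].round(2))
```

```text
t 11.5333 pos [ 0.5732 -0.1977  0.1607] F [-9.   2.9 25.1] w 0.0491 yaw -127.2 tilt 0.78
shift cm [0.42 0.11 0.39] | in goal axes [0.43 0.11 0.38] | turn [ 0.   -0.15 -0.05] j6 1.71
[0.58 2.12 0.78]
```

Emit:
{"fn": "apply_moves", "kwargs": {
  "moves": [
    {"tx":0.5,"ty":0.15,"tz":0.2,"rx":0.6,"ry":-0.1,"rz":0},
    {"tx":0.5,"ty":0.1,"tz":0.2,"rx":0.6,"ry":0,"rz":0},
    {"tx":0.5,"ty":0.1,"tz":0.2,"rx":0.6,"ry":0,"rz":0},
    {"tx":0.5,"ty":0.1,"tz":0.2,"rx":0.6,"ry":0,"rz":0}
  ]
}}

```text
t: 11.87
ee_pos: [0.5713, -0.1978, 0.1586]
eef_rot: [-1.738, 0.794, 1.683]
force: [-2.1, 2.0, 14.2]
gripper_width: 0.0491
```

Run:
```python
from h import *
plan([.5695,-.1963,.1564]);print(observe()["wrist_torque"].round(2))
```

```text
t 11.8667 pos [ 0.5713 -0.1978  0.1586] F [-2.1  2.  14.2] w 0.0491 yaw -139.4 tilt 1.75
shift cm [0.21 0.04 0.24] | in goal axes [0.22 0.04 0.23] | turn [-0.   -0.34  0.07] j6 1.92
[0.59 0.71 0.61]
```

Emit:
{"fn": "apply_moves", "kwargs": {
  "moves": [
    {"tx":0.4,"ty":0,"tz":0.15,"rx":0.6,"ry":-0.2,"rz":0.05},
    {"tx":0.4,"ty":0,"tz":0.1,"rx":0.6,"ry":-0.15,"rz":0},
    {"tx":0.4,"ty":0,"tz":0.1,"rx":0.6,"ry":-0.1,"rz":0}
  ]
}}

```text
t: 12.12
ee_pos: [0.5719, -0.1985, 0.1571]
eef_rot: [-1.607, 0.895, 1.593]
force: [-5.3, 0.1, 13.5]
gripper_width: 0.049
```

Run:
```python
from h import *
plan([.5695,-.1963,.1564]);print(observe()["wrist_torque"].round(2))
```

```text
t 12.1167 pos [ 0.5719 -0.1985  0.1571] F [-5.3  0.1 13.5] w 0.049 yaw -148.6 tilt 0.47
shift cm [0.07 0.09 0.31] | in goal axes [0.07 0.09 0.31] | turn [-0.   -0.06  0.07] j6 2.07
[0.2  1.16 0.66]
```

Emit:
{"fn": "apply_moves", "kwargs": {
  "moves": [
    {"tx":0.45,"ty":0.05,"tz":0.1,"rx":0.5,"ry":-0.05,"rz":0.05},
    {"tx":0.45,"ty":0.05,"tz":0.1,"rx":0.5,"ry":0,"rz":0},
    {"tx":0.45,"ty":0.05,"tz":0.1,"rx":0.5,"ry":0,"rz":0}
  ]
}}

```text
t: 12.37
ee_pos: [0.5714, -0.1984, 0.1562]
eef_rot: [-1.521, 0.984, 1.496]
force: [-6.7, 4.7, 21.7]
gripper_width: 0.0498
```

Run:
```python
from h import *
plan([.5695,-.1963,.1564]);print(observe()["wrist_torque"].round(2))
```

```text
t 12.3667 pos [ 0.5714 -0.1984  0.1562] F [-6.7  4.7 21.7] w 0.0498 yaw -156.2 tilt 0.79
shift cm [-0.03  0.09  0.27] | in goal axes [-0.02  0.09  0.27] | turn [-0.   -0.13  0.08] j6 2.21
[0.86 1.66 0.83]
```

Emit:
{"fn": "apply_moves", "kwargs": {
  "moves": [
    {"tx":0.45,"ty":0.05,"tz":0.1,"rx":0.5,"ry":-0.1,"rz":0.05},
    {"tx":0.45,"ty":0.05,"tz":0.1,"rx":0.5,"ry":0,"rz":0},
    {"tx":0.45,"ty":0.05,"tz":0.1,"rx":0.5,"ry":0,"rz":0}
  ]
}}

```text
t: 12.62
ee_pos: [0.571, -0.1977, 0.1561]
eef_rot: [-1.432, 1.061, 1.401]
force: [-6.3, 3.7, 18.3]
gripper_width: 0.0493
```

Run:
```python
from h import *
plan([.5695,-.1963,.1564]);print(observe()["wrist_torque"].round(2))
w=camera("wrist");cv2.imwrite("pics/w6.png",w);cv2.imwrite("pics/w6c.png",cv2.resize(w[130:350,200:440],None,fx=2.5,fy=2.5))
```

```text
t 12.6167 pos [ 0.571  -0.1977  0.1561] F [-6.3  3.7 18.3] w 0.0493 yaw -163.6 tilt 1.01
shift cm [-0.03  0.1   0.18] | in goal axes [-0.03  0.1   0.18] | turn [-0.   -0.16  0.12] j6 2.34
[0.91 1.74 0.87]
```

View pics/w6c.png

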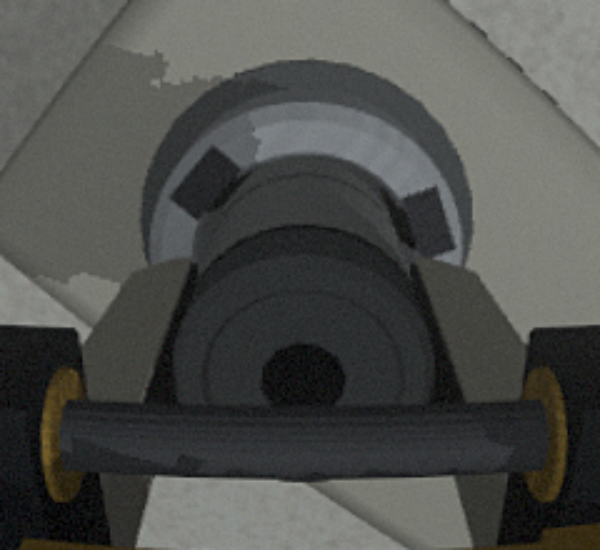

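The cup is centred among the jaws. The lid still sits in the fingers where it was before (dot near (321,281), width about 105 px), so it hasn't slipped. Its descent stalled at TCP 0.156, which matches fully home. I'll relax, release and lift.

Emit:
{"fn": "apply_moves", "kwargs": {
  "moves": [
    {"tx":0,"ty":0.05,"tz":0.1,"rx":0,"ry":-0.16,"rz":0.12},
    {"tx":0,"ty":0,"tz":0,"rx":0,"ry":0,"rz":0},
    {"tx":0,"ty":0,"tz":0,"rx":0,"ry":0,"rz":0},
    {"tx":0,"ty":0,"tz":0,"rx":0,"ry":0,"rz":0}
  ]
}}

```text
t: 13.0
ee_pos: [0.5709, -0.1973, 0.1563]
eef_rot: [-1.419, 1.062, 1.412]
force: [0.1, 0.0, -3.6]
gripper_width: 0.0494
```

Emit:
{"fn": "apply_moves", "kwargs": {
  "moves": [
    {"tx":0,"ty":0,"tz":0,"rx":0,"ry":0,"rz":0},
    {"tx":0,"ty":0,"tz":0,"rx":0,"ry":0,"rz":0},
    {"tx":0,"ty":0,"tz":0,"rx":0,"ry":0,"rz":0},
    {"tx":0,"ty":0,"tz":0,"rx":0,"ry":0,"rz":0},
    {"tx":0,"ty":0,"tz":0,"rx":0,"ry":0,"rz":0},
    {"tx":0,"ty":0,"tz":0,"rx":0,"ry":0,"rz":0}
  ],
  "gripper": 0.8
}}

```text
t: 13.5
ee_pos: [0.5726, -0.198, 0.1595]
eef_rot: [-1.423, 1.061, 1.406]
force: [0.1, -0.5, 0.5]
gripper_width: 0.082
```

Run:
```python
from h import *
plan([.5695,-.1963,.1564]);print(observe()["wrist_torque"].round(2))
```

```text
t 13.5 pos [ 0.5726 -0.198   0.1595] F [ 0.1 -0.5  0.5] w 0.082 yaw -163.8 tilt 0.56
shift cm [0.31 0.25 0.25] | in goal axes [0.31 0.25 0.25] | turn [-0.   -0.09  0.07] j6 2.34
[ 0.09 -0.07  0.06]
```

Emit:
{"fn": "apply_moves", "kwargs": {
  "moves": [
    {"tx":-1,"ty":0.2,"tz":0.2,"rx":0,"ry":0,"rz":0},
    {"tx":-2,"ty":0,"tz":0,"rx":0,"ry":0,"rz":0},
    {"tx":-3,"ty":0,"tz":0,"rx":0,"ry":0,"rz":0},
    {"tx":-3,"ty":0,"tz":0,"rx":0,"ry":0,"rz":0},
    {"tx":-2,"ty":0,"tz":0,"rx":0,"ry":0,"rz":0},
    {"tx":0,"ty":0,"tz":4,"rx":0,"ry":0,"rz":0},
    {"tx":0,"ty":0,"tz":4,"rx":0,"ry":0,"rz":0},
    {"tx":0,"ty":0,"tz":0,"rx":0,"ry":0,"rz":0},
    {"tx":0,"ty":0,"tz":0,"rx":0,"ry":0,"rz":0},
    {"tx":0,"ty":0,"tz":0,"rx":0,"ry":0,"rz":0}
  ]
}}

```text
t: 14.33
ee_pos: [0.5449, -0.1169, 0.2816]
eef_rot: [-1.426, 1.06, 1.4]
force: [0.7, 0.4, -0.0]
gripper_width: 0.0839
```

Run:
```python
from h import *
import pickle
s=observe();pickle.dump(s,open("w7.pkl","wb"))
w=camera("wrist");a=camera("side");t=camera("top")
plan([.5695,-.1963,.1564],s=s)
cv2.imwrite("pics/w7.png",w);cv2.imwrite("pics/s7.png",a);cv2.imwrite("pics/t7.png",t)
o=np.hstack([cv2.resize(a[120:220,320:400],(400,500),interpolation=cv2.INTER_CUBIC),cv2.resize(w,(400,250)) if 0 else cv2.copyMakeBorder(cv2.resize(w,(400,250)),0,250,0,0,cv2.BORDER_CONSTANT)])
cv2.imwrite("pics/c7.png",o)
```

```text
t 14.3333 pos [ 0.5449 -0.1169  0.2816] F [ 0.7  0.4 -0. ] w 0.0839 yaw -163.9 tilt 0.86
shift cm [12.61 -0.02 -8.18] | in goal axes [12.52 -0.15 -8.31] | turn [-0.   -0.12  0.12] j6 2.45
```

View pics/w7.png

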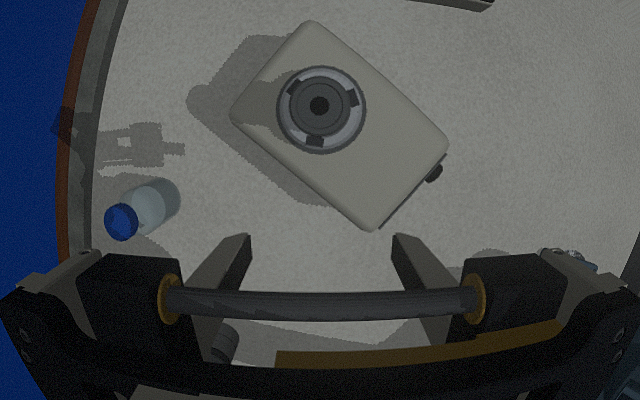

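View pics/c7.png

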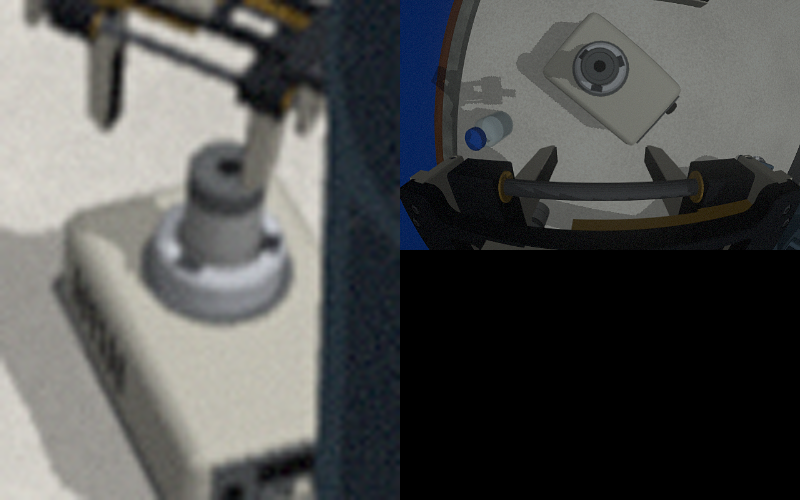

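Run:
```python
from h import *
import pickle
s=pickle.load(open("w7.pkl","rb"));k=dict(ee=s["ee_pos"],rot=s["eef_rot"])
print("lid",onz("wrist",319,106,.197,**k),"mouth",onz("wrist",321,110,.135,**k))
def dark(im,c,r):
    g=cv2.GaussianBlur(im,(0,0),1)[:,:,1].astype(float);v,u=np.mgrid[:g.shape[0],:g.shape[1]]
    m=np.hypot(u-c[0],v-c[1])<r;w=np.clip(np.median(g[m])-8-g,0,None)*m;return (w*u).sum()/w.sum(),(w*v).sum()/w.sum()
b=cv2.imread("pics/side0.png");a=cv2.imread("pics/s7.png")
d0=dark(b,(278.4,286.5),5);d7=dark(a,(366,153.5),4)
print("before",d0,proj("side",[.449,.2668,.092]))
print("now",d7,[proj("side",[.5705,-.197,z]).round(1) for z in(.192,.197,.202)])
# others unmoved
for n in("bottle",):pass
t0=cv2.imread("pics/top0.png");t7=cv2.imread("pics/t7.png")
for nm,(x,y,w,h) in dict(float=(170,243,38,36),big=(217,180,32,30),bottle=(285,136,32,32),rack=(412,222,42,46)).items():
    T=t0[y:y+h,x:x+w];S=t7[y-8:y+h+8,x-8:x+w+8];r=cv2.minMaxLoc(cv2.matchTemplate(S,T,cv2.TM_CCOEFF_NORMED));print(nm,round(r[1],3),r[3])
```

```text
lid [ 0.57007303 -0.19692338  0.197     ] mouth [ 0.56876902 -0.19582691  0.135     ]
before (np.float64(278.0506329113924), np.float64(285.9231464737794)) [277.70306756 285.99838926]
now (np.float64(365.53299492385787), np.float64(152.98477157360406)) [array([365. , 153.8]), array([365.1, 152.6]), array([365.3, 151.4])]
float 0.999 (8, 8)
big 0.93 (8, 8)
bottle 0.841 (8, 8)
rack 0.931 (8, 8)
```

```bash
python3 -c "
from rig import *
print(hand_in())"
```

```text
the job is handed in; nothing more can be done
None
```

The slim cup is in the mill's socket and reads as fully home. I gripped it by the lid at 57 N and worked it down through the jaws, pressing lightly and turning it about 140° one way. I then released it, backed the arm away and handed the job in. No verdict was reported.

- **Depth:** the descent stopped at tool height 0.156 m, which puts the foot at about 0.105 m, the socket floor's height. The wrist view showed no slip in the fingers.
- **Side view:** this puts the lid top at about 0.1955 m (about ±2 mm), against 0.197 m when home. A cup stopped 5 mm short would read 0.202 m.
- **Centring:** the wrist view puts the lid about 1.7 mm off the mouth's axis. My earlier estimates of the socket's centre differed by up to about 4 mm between cameras. I saw no lean, but didn't measure the cup's tilt after release.
- **Force:** wrist force readings, taken between moves, stayed under about 27 N. I couldn't read the cup-to-mill contact force directly.
- **Time and other objects:** it took about 14.5 s. The big cup, bottle, tip rack and float match their starting positions in the top view; the bottle's match was the weakest (0.84).
- **What didn't go cleanly:** the first move call was refused because it lacked some keys, and nothing moved. The arm also sprang up about 3 mm as the fingers opened, but the depth check from the side view was made after that.

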